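# Put a rinsed instrument jar on the drying peg and send it into the dryer

### The arm

A 7-joint arm with a two-finger parallel gripper is mounted at the origin on the work surface. World frame = base frame: x ahead of the robot, y to its left, z up, the work surface at z = 0. Lengths are in m, angles in degrees, forces in N, time in s.
With the tool pointing down it reaches from about 0.4 to 0.85 m from the base axis. Payload 10.4 kg.
Tool frame: the origin (TCP) lies midway between the tips of the shut fingers; the grasp point (between the pads) lies 19 mm behind it; z points along the fingers, y is the direction in which the jaws open and shut (so a half turn about z gives the same grasp; the last joint's range is limited). The gripper opens to 87 mm and grips with 3 to 60 N. Pads are 19 mm wide; open, the fingers measure 117 mm over their backs; the gripper's body (75 mm by 190 mm) begins 51 mm behind the grasp point.
Start: joints at [-67.758, 19.034, -3.707, 83.658, 1.238, 77.344, -5.071], TCP at [0.25, 0.573, 0.223] pointing down, gripper open.
Joint ranges: [-148.97, 148.97], [-28.65, 121.19], [-84.17, 76.75], [9.2, 138.47], [-72.65, 252.65], [3.7, 117.97], [-149.18, 149.18]. Speed limits (degrees/s): [127.2, 127.2, 159.86, 159.86, 180, 180, 180].

### API

Orientations are given as [roll, pitch, yaw] about the fixed x, y, z axes, in that order (R = Rz(yaw) Ry(pitch) Rx(roll)).
In Python, from plant import bot gives the robot as it stands. The module is installed in compiled form; this text tells all that it offers.
- The arm moves only by the tool jog_arm, never from a script. Its argument "motion" is a list of rows, each a list of 4 numbers: the shift along the tool's x, y, z in mm, then the turn about the tool's z in degrees. In form: [[dx, dy, dz, yaw], ...]. A call has 1 to 5 rows; each row shifts and turns the pose as measured when the row begins, along the tool's axes as they then stand; what a row does not reach is not made up. A row lasts 1/10 s, in which the tool goes at most 50 mm and 8.59 degrees, less where a joint would pass 70% of its speed; a pose out of reach is approached as far as the arm can. A call with a gripper value outside its range is refused whole. "jaw" is the finger opening in mm, from 0 to 87, set as the call begins (left out, the last holds). The fingers move at their own pace and stop on an object; "grip_force" is the grip in N (left out, the last holds). Time passes only in rows, so rows that do not move let the fingers close. It gives the time, the measured TCP pose, the force and the opening at its end, in the units of the state.
- bot.sense(): the state, without advancing time (a new reading comes with each control period).
- bot.get_image(name): name is "scene" or "top"; returns a dict with "img" (384x512x3 uint8, red, green, blue), "depth" (384x512 float32, m along the optical axis (not along the pixel's ray), 0 where there is no reading), "intrinsics" (3x3 intrinsics, pixels), "T" (4x4, takes a point from camera to world coordinates). Camera axes: x right, y down, z forward; pixel columns grow to the right and rows downward; lengths in m; the calibration is good to about 2 mm. A picture is of the moment at which its call begins.
- bot.sign_off(): hands the job in, once; it reports no verdict.
Trained networks look in the newest picture that a camera, given by its name, has taken for a name from the list of things; names that differ only in an ending like _2 or _b are one class to them, and where a whole thing is asked for, a point or a joint stands for the part that bears it (a point fixed in the world has none). Each returns a list of dicts, best first, with "confidence" (0 to 1); they miss things now and then, are a little off and sometimes report something else, mostly with a low value. They report only what shows in the picture. A call takes as long as a camera call.
- bot.look_for(thing, camera): "extent" ([centre column, centre row, width, height] in pixels, round what is visible of it).
- bot.silhouettes(thing, camera): "mask" (384x512 bool, what is visible of it) and "extent" ([centre column, centre row, width, height] in pixels, round what is visible of it).
- bot.pinpoint(thing, camera): "centre" ([column, row] in pixels: a listed point, or the origin of a listed thing).
The state is a dict: "time": time; "joint_pos": joint angles; "qd": joint speeds; "effort": joint torques, N m; "ee_pos": TCP position; "orientation": TCP orientation; "force": force on the tool from outside, world axes, zero at the start; "wrist_torque": the same for the moment, N m; "opening": finger opening in m.
Only numpy, scipy, OpenCV 4.12 (cv2) and the standard library are available. Lean on these libraries where they do the work, as an engineer would, in place of code of your own. Each camera call takes 0.05 s, during which the arm holds its last target.

### The job

The steel instrument jar has been rinsed and lies on its side in the wire cradle. Turn it upside down over the green drying peg while the dryer's tray is still pulled out, set it down gently until its rim stands flat on the tray, and let go of it; then push the tray all the way into the dryer (the orange plate is there to push on), without touching the jar as it goes in. Leave the other things on the trolley top where they are.

Things in the scene. Friction and masses are not known exactly. Their poses are not given: they have to be found in the camera images.
- jar: The steel jar (see jar_center); origin at the centre of its closed end, z axis from the closed end to the mouth. 0.11 to 0.22 kg. At the start it lies level in the cradle, axis 45 mm above the table, mouth roughly to the robot's right (-y, within 26 degrees). Upside down and home, z points straight down and its centre is 55 mm above peg_foot.
- jar_center (a point): Centre of the jar, half-way along its axis. Steel cylinder 52 mm in diameter (54 over the rolled rim in the last 5 mm at the mouth), 110 mm long, walls 3 mm (46 mm bore), closed end 4 mm thick with a black foot ring. z axis along the jar: mouth 55 mm along +z, closed end 55 mm along -z.
- cradle: Fixed wire cradle: two dark steel rods along the jar (8 mm thick, 84 mm long, tops 24 mm above the table, 42 mm over both, so narrower than the jar, which lies centred on it: fingers can go down on both sides). Origin on the table under its centre; y axis along the jar, away from the mouth.
- dryer: Fixed dryer: base plate, open-topped bay between two low white cheeks (46 mm high, from 60 to 210 mm along its +y), then a white blower box (190 mm wide, 170 mm high, from 213 to 343 mm along +y). Origin on the table under the peg when the tray is fully out. Its y axis (world +y within 12 degrees) is the way the tray slides in.
- peg_foot (a point): On the tray: centre of the green peg's foot, on the tray floor, 19 mm above the table; axes as the dryer's. The peg rises 76 mm above this point, 22 mm thick with a tapered tip; in its lowest 18 mm it widens as a cone to a 36 mm collar 6 mm high. The jar's bore clears the collar by 5 mm all round. Tray floor 118 mm wide between low lips.
- push_plate (a point): On the tray: point on the outer (pushing) face of the upright orange plate, middle of its width, 56 mm above the table; 100 mm from the peg's axis along the dryer's -y; axes as the dryer's. The plate is 110 mm wide, 8 mm thick, top edge 77 mm above the table. Push it along the dryer's +y.
- tray (a joint): How far the tray is pushed in, m: 0 fully out, 0.12 at the stop inside the dryer. At the start 0 to 0.03. It slides stiffly (about 2.5 N friction, some drag) and stays where it is left.
- instruments: Bystander, leave alone: shallow steel tray with instruments, 100 x 170 mm, 18 mm high, loose; origin under its centre.
- bottle_a: Bystander, leave alone: white bottle with red cap, 52 mm diameter, 150 mm tall; origin under its centre.
- bottle_b: Bystander, leave alone: yellow bottle with black cap, 58 mm diameter, 120 mm tall; origin under its centre.
- bottle_c: Bystander, leave alone: slim white bottle with green cap, 48 mm diameter, 170 mm tall; origin under its centre.
- tube_rack: Bystander, leave alone: white rack of capped sample tubes, 70 x 160 mm, 98 mm tall; origin under its centre.
- gauze_box: Bystander, leave alone: cardboard carton, 90 x 120 mm, 60 mm tall; origin under its centre.

How it is judged:
By the outcome, as a careful person would: the job done as asked, in the order asked, and still so for the second after the job is handed in, with the robot touching nothing.
It also fails if it takes over 62 s, if anything falls off the work surface, if the arm or the gripper's body presses on something with over 40 N, if the wrist force passes 120 N, or if a joint passes its speed limit or range.

## Working session

There is one attempt and no reset: what is moved stays moved. The work goes in short steps, Python scripts to look and compute and a tool call to move; the robot and the scene stay as the last step left them, time stands still between calls to the robot, and variables do not carry over. Pictures are saved under pics/ and viewed, and the job is handed in when it is done.

Besides the shell and the picture viewer there is one more tool, called after "Request:" as name(argument=value, ...) on one line, values as JSON. jog_arm: Moves the arm, as the interface text tells. Its arguments: {"type":"object","properties":{"motion":{"type":"array","items":{"type":"array","items":{"type":"number"}}},"jaw":{"type":"number"},"grip_force":{"type":"number"}},"required":["motion"]}

```bash
mkdir -p pics; cat > h.py <<'E'
import numpy as np, cv2
from plant import bot
from scipy.spatial.transform import Rotation as R
def save(im,name): cv2.imwrite('pics/'+name,cv2.cvtColor(im['img'],cv2.COLOR_RGB2BGR))
def pts(im,mask=None):
    d=im['depth'];K=im['intrinsics'];v,u=np.nonzero((d>0)&(mask if mask is not None else True))
    z=d[v,u];p=np.stack([(u-K[0,2])*z/K[0,0],(v-K[1,2])*z/K[1,1],z,np.ones_like(z)])
    return (im['T']@p)[:3].T
def px(im,c,h=None):
    K=im['intrinsics'];T=im['T'];r=np.array([(c[0]-K[0,2])/K[0,0],(c[1]-K[1,2])/K[1,1],1]);
    o=T[:3,3];d=T[:3,:3]@r
    if h is None: return o+d*im['depth'][int(round(c[1])),int(round(c[0]))]
    return o+d*(h-o[2])/d[2]
E
python3 - <<'E'
from h import *
np.set_printoptions(precision=4,suppress=True)
print(bot.sense())
for n in['scene','top']:
    im=bot.get_image(n);save(im,n+'0.png');print(n,im['T'])
    for t,h in[('jar_center',.045),('jar',.045),('cradle',0),('dryer',0),('peg_foot',.019),('push_plate',.056),('instruments',0),('bottle_a',0),('tube_rack',0),('gauze_box',0)]:
        for r in bot.pinpoint(t,n)[:3]: print(t,r['centre'],round(r['confidence'],2),px(im,r['centre'],h))
E
```

```text
{'time': 0.0, 'joint_pos': array([-67.7589,  19.0725,  -3.7065,  83.7069,   1.2369,  77.3422,
        -5.0728]), 'qd': array([ 0.0277, -0.0668, -0.0011, -0.0094, -0.018 ,  0.0119, -0.0099]), 'effort': array([ -0.0002, -62.3239,   0.0243, -38.9905,  -0.0615,   0.0396,
         0.0002]), 'ee_pos': array([0.2494, 0.5726, 0.2217]), 'orientation': array([-179.9184,    0.0033,  156.4625]), 'force': array([-0.4244,  0.672 ,  0.1456]), 'wrist_torque': array([ 0.0423,  0.0172, -0.0208]), 'opening': 0.08731738828827097}
scene [[-0.5865  0.5187 -0.6221  1.3966]
 [ 0.8098  0.3893 -0.4389  0.4466]
 [ 0.0146 -0.7612 -0.6484  0.905 ]
 [ 0.      0.      0.      1.    ]]
jar_center [242.7, 150.5] 0.96 [ 0.4514 -0.2674  0.045 ]
jar [253.6, 155.1] 0.96 [ 0.4505 -0.2286  0.045 ]
jar [336.4, 237.5] 0.57 [0.5987 0.1248 0.045 ]
cradle [244.3, 160.0] 0.49 [ 0.4378 -0.2717 -0.    ]
dryer [334.9, 242.9] 0.57 [0.5757 0.114  0.    ]
peg_foot [346.2, 243.6] 0.56 [0.5785 0.1443 0.019 ]
peg_foot [266.5, 264.7] 0.41 [0.7498 0.0268 0.019 ]
push_plate [314.5, 207.5] 0.9 [0.5493 0.0333 0.056 ]
instruments [226.0, 201.
[... 543 characters left out ...]
3  0.045 ]
jar [171.7, 213.6] 0.18 [0.5623 0.1235 0.045 ]
dryer [173.6, 213.1] 0.59 [0.5694 0.1247 0.    ]
peg_foot [200.0, 208.6] 0.7 [0.5798 0.0375 0.019 ]
peg_foot [172.6, 215.2] 0.63 [0.5603 0.1248 0.019 ]
push_plate [354.7, 200.4] 0.71 [ 0.5911 -0.4523  0.056 ]
push_plate [199.0, 210.5] 0.69 [0.5689 0.0369 0.056 ]
instruments [271.6, 196.4] 0.71 [ 0.6178 -0.1943  0.    ]
bottle_a [141.3, 159.7] 0.8 [0.7485 0.2313 0.    ]
bottle_a [176.7, 152.3] 0.7 [0.7715 0.1153 0.    ]
bottle_a [204.0, 160.4] 0.58 [0.7424 0.0255 0.    ]
tube_rack [356.3, 254.3] 0.81 [ 0.4239 -0.4616  0.    ]
tube_rack [280.9, 250.2] 0.22 [ 0.4423 -0.2192  0.    ]
gauze_box [355.0, 198.5] 0.95 [ 0.6054 -0.4676  0.    ]
```

View pics/scene0.png

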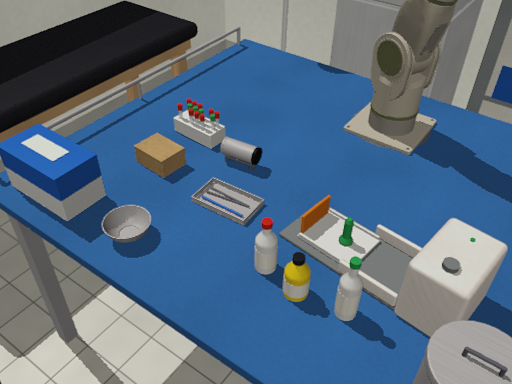

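View pics/top0.png

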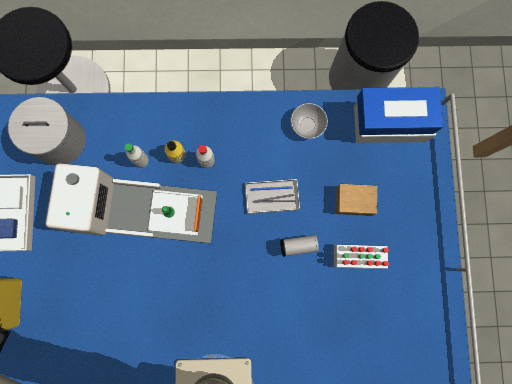

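The scene picture shows the jar at about (242,151), with its black-ringed closed end at (257,155). The peg is at (347,235) and the orange plate at (316,212). In the top picture the jar is at (299,246), the peg at (168,211) and the plate at (198,213). Next I'll measure these with masks and depth.

```bash
cat > m.py <<'E'
from h import *
np.set_printoptions(precision=4,suppress=True)
def jar(n,im):
    s=bot.silhouettes('jar',n)
    for r in s[:1]:
        p=pts(im,r['mask']);print(n,'conf',r['confidence'],r['extent'],len(p))
        p=p[(p[:,2]>.03)&(p[:,2]<.09)]
        c=p[:,:2].mean(0);w,V=np.linalg.eigh(np.cov((p[:,:2]-c).T));a=V[:,1];a*=-np.sign(a[1])
        q=(p[:,:2]-c)@a;e=(p[:,:2]-c)@np.array([-a[1],a[0]])
        lo,hi=np.percentile(q,[1,99]);l2,h2=np.percentile(e,[1,99])
        print('axis',a,np.degrees(np.arctan2(a[1],a[0])),'len',hi-lo,'wid',h2-l2,'ctr',c+a*(lo+hi)/2+np.array([-a[1],a[0]])*(l2+h2)/2,'zmax',np.percentile(p[:,2],98))
def colour(n,im,col):
    h=cv2.cvtColor(im['img'],cv2.COLOR_RGB2HSV)
    m={'green':(h[...,0]>50)&(h[...,0]<80)&(h[...,1]>130),'orange':(h[...,0]>5)&(h[...,0]<18)&(h[...,1]>170)}[col]
    p=pts(im,m);return p
if __name__=='__main__':
  for n in['scene','top']:
    im=bot.get_image(n);jar(n,im)
    p=colour(n,im,'green');p=p[(p[:,0]<.66)&(p[:,0]>.45)&(p[:,1]>0)&(p[:,1]<.25)&(p[:,2]<.12)]
    print('peg',len(p),p.min(0),p.max(0),np.median(p,0));t=p[p[:,2]>.075];print(' tip',len(t),t.mean(0))
    p=colour(n,im,'orange');p=p[(abs(p[:,0]-.57)<.12)&(p[:,1]>-.05)&(p[:,1]<.15)&(p[:,2]<.1)]
    print('plate',len(p),p.min(0),p.max(0));
    t=p[p[:,2]>.068];r=cv2.minAreaRect((t[:,:2]*1000).astype(np.float32));print(' top',len(t),r)
    r=cv2.minAreaRect((p[:,:2]*1000).astype(np.float32));print(' all',r)
    # dryer box top
    p=pts(im);q=p[(abs(p[:,2]-.17)<.008)&(p[:,1]>.2)&(p[:,1]<.6)&(p[:,0]>.35)&(p[:,0]<.72)]
    print('box',len(q),cv2.minAreaRect((q[:,:2]*1000).astype(np.float32)) if len(q) else '')
E
python3 m.py
```

```text
scene conf 0.64 [241.8, 150.9, 40.1, 25.5] 690
axis [ 0.2009 -0.9796] -78.41061478120669 len 0.11164481961505338 wid 0.04431277689492938 ctr [ 0.4629 -0.2676] zmax 0.07262690059907695
peg 249 [0.4733 0.0964 0.0009] [0.593  0.1549 0.0974] [0.5809 0.1413 0.052 ]
 tip 70 [0.5783 0.14   0.0878]
plate 458 [0.4755 0.0036 0.0084] [0.6192 0.0546 0.0812]
 top 138 ((563.4883422851562, 44.3878173828125), (9.695374488830566, 106.41475677490234), 83.3583984375)
 all ((547.5187377929688, 26.214515686035156), (50.12797927856445, 139.42784118652344), 83.9357681274414)
box 4236 ((604.71337890625, 391.6531066894531), (127.59294128417969, 191.50111389160156), 82.74224090576172)
top conf 0.78 [300.1, 246.2, 42.8, 21.4] 644
axis [ 0.1105 -0.9939] -83.6543986552586 len 0.10985323303838423 wid 0.050914046905757404 ctr [ 0.4551 -0.2715] zmax 0.07557251817074659
peg 85 [0.5568 0.1216 0.0228] [0.5844 0.1505 0.0984] [0.5675 0.1325 0.0589]
 tip 34 [0.57   0.1346 0.0906]
plate 127 [0.506  0.0322 0.0323] [0.6115 0.0504 0.0814]
 top 85 ((558.9203491210938, 41.067813873291016), (7.48123836517334, 105.19012451171875), 82.68295288085938)
 all ((558.6090087890625, 41.48149108886719), (8.101508140563965, 105.95439910888672), 83.10429382324219)
box 2721 ((602.9512329101562, 388.185302734375), (129.44387817382812, 188.96925354003906), 82.76168060302734)
```

```bash
cat > fit.py <<'E'
from h import *
from scipy.optimize import least_squares
np.set_printoptions(precision=4,suppress=True)
for n in['scene','top']:
    im=bot.get_image(n);m=bot.silhouettes('jar',n)[0]['mask'].astype(np.uint8)
    p=pts(im,cv2.erode(m,np.ones((3,3)))>0);p=p[(p[:,2]>.035)&(p[:,2]<.09)]
    def f(x):
        a=np.array([np.cos(x[1]),np.sin(x[1]),0]);b=np.array([-a[1],a[0],0]);q=p-[.456,-.27,.045+x[2]]
        return np.hypot(q@b-x[0],q[:,2])-.026
    s=least_squares(f,[0,np.radians(-82),0],loss='soft_l1',f_scale=.002);x=s.x
    a=np.array([np.cos(x[1]),np.sin(x[1])]);b=np.array([-a[1],a[0]])
    P=pts(im,m>0);P=P[(P[:,2]>.035)];q=(P[:,:2]-[.456,-.27])@a;lo,hi=np.percentile(q,[.5,99.5])
    print(n,np.degrees(x[1]),x[0],x[2],'rms',np.std(f(x)),'ends',lo,hi,'ctr',np.array([.456,-.27])+b*x[0]+a*(lo+hi)/2)
E
python3 fit.py
```

```text
scene -82.57560187812294 -0.0017015774483930403 0.0002610520669077173 rms 0.004462647875141763 ends -0.057242625773669925 0.05303025720164673 ctr [ 0.454  -0.2681]
top -83.36676226051553 -0.0009450953013029321 6.39715911836521e-06 rms 0.002500253928908176 ends -0.05347779336829267 0.05645103825758504 ctr [ 0.4552 -0.2716]
```

```bash
cat > p.py <<'E'
import sys
from h import *
def plan(x,y,z,yaw,step=45):
    s=bot.sense();p=np.array(s['ee_pos']);Y=s['orientation'][2]
    print('t',round(s['time'],2),'pos',p.round(4),'rpy',np.round(s['orientation'],1),'F',np.round(s['force'],1),'op',round(s['opening'],4),'q',np.round(s['joint_pos'],0))
    if x is None: return
    d=(np.array([x,y,z])-p)*1000;dy=(yaw-Y+180)%360-180
    n=max(int(np.ceil(np.linalg.norm(d)/step)),int(np.ceil(abs(dy)/8.)),1)
    rows=[]
    for i in range(n):
        a=np.radians(Y+dy*i/n);v=d/n
        rows.append([round(float(c),1) for c in(v[0]*np.cos(a)+v[1]*np.sin(a),v[0]*np.sin(a)-v[1]*np.cos(a),-v[2],dy/n)])
    print(n);print(rows)
if __name__=='__main__':
    a=[float(v) for v in sys.argv[1:]]
    plan(*a) if a else plan(None,0,0,0)
E
python3 p.py .45 .1 .25 125
```

```text
t 1.5 pos [0.2496 0.573  0.2226] rpy [180.    0.  156.5] F [ 0.6 -0.3  0.5] op 0.0872 q [-68.  19.  -4.  84.   1.  77.  -5.]
12
[[-31.1, -29.5, -2.3, -2.6], [-32.4, -28.0, -2.3, -2.6], [-33.6, -26.5, -2.3, -2.6], [-34.8, -24.9, -2.3, -2.6], [-35.9, -23.3, -2.3, -2.6], [-36.9, -21.7, -2.3, -2.6], [-37.9, -19.9, -2.3, -2.6], [-38.8, -18.2, -2.3, -2.6], [-39.5, -16.4, -2.3, -2.6], [-40.3, -14.6, -2.3, -2.6], [-40.9, -12.7, -2.3, -2.6], [-41.4, -10.8, -2.3, -2.6]]
```

```bash
sed -i 's/-v\[2\],dy\/n)/-v[2],-dy\/n)/' p.py
```

Request:
jog_arm(motion=[[-31, -29.5, -2.5, 2.6], [-32.5, -28, -2.5, 2.6], [-33.5, -26.5, -2.5, 2.6], [-35, -25, -2.5, 2.6], [-36, -23.5, -2.5, 2.6]], jaw=87)

```text
time: 2.0
ee_pos: [0.3312, 0.374, 0.2333]
orientation: [-179.9, -0.2, 143.6]
force: [0.8, -0.5, 1.0]
opening: 0.0865
```

```bash
python3 p.py .45 .1 .25 125
```

```text
t 2.0 pos [0.3312 0.374  0.2333] rpy [-179.9   -0.2  143.6] F [ 0.8 -0.5  1. ] op 0.0865 q [-57.   3.   3. 101.  -0.  76.   0.]
7
[[-36.9, -21.4, -2.4, 2.7], [-37.8, -19.7, -2.4, 2.7], [-38.7, -17.9, -2.4, 2.7], [-39.5, -16.1, -2.4, 2.7], [-40.2, -14.3, -2.4, 2.7], [-40.8, -12.4, -2.4, 2.7], [-41.4, -10.5, -2.4, 2.7]]
```

Request:
jog_arm(motion=[[-37, -21.5, -2.5, 2.7], [-38, -20, -2.5, 2.7], [-39, -18, -2.5, 2.7], [-39.5, -16, -2.5, 2.7], [-40, -14, -2.5, 2.7]])

```text
time: 2.5
ee_pos: [0.4176, 0.1687, 0.2469]
orientation: [179.9, -0.2, 129.5]
force: [1.2, -0.2, 0.7]
opening: 0.0866
```

```bash
python3 p.py .45 -.231 .17 96.9
```

```text
t 2.5 pos [0.4176 0.1687 0.2469] rpy [179.9  -0.2 129.5] F [ 1.2 -0.2  0.7] op 0.0866 q [-44.  -5.  16. 107.   1.  77.  11.]
10
[[-32.9, -22.9, 7.7, 3.3], [-34.1, -21.0, 7.7, 3.3], [-35.3, -19.1, 7.7, 3.3], [-36.3, -17.0, 7.7, 3.3], [-37.2, -14.9, 7.7, 3.3], [-38.0, -12.8, 7.7, 3.3], [-38.7, -10.6, 7.7, 3.3], [-39.2, -8.4, 7.7, 3.3], [-39.6, -6.1, 7.7, 3.3], [-39.9, -3.9, 7.7, 3.3]]
```

Request:
jog_arm(motion=[[-33, -23, 5, 3.3], [-34, -21, 5, 3.3], [-35, -19, 5, 3.3], [-36, -17, 5, 3.3], [-37, -15, 5, 3.3]])

```text
time: 3.0
ee_pos: [0.4335, -0.0391, 0.2223]
orientation: [179.6, -0.3, 112.3]
force: [1.3, 0.0, -0.4]
opening: 0.0867
```

```bash
python3 p.py .45 -.231 .17 96.9
```

```text
t 3.0 pos [ 0.4335 -0.0391  0.2223] rpy [179.6  -0.3 112.3] F [ 1.3  0.  -0.4] op 0.0867 q [-32.  -8.  29. 112.   4.  75.  18.]
5
[[-36.8, -11.5, 10.5, 3.1], [-37.3, -9.5, 10.5, 3.1], [-37.8, -7.5, 10.5, 3.1], [-38.1, -5.5, 10.5, 3.1], [-38.4, -3.4, 10.5, 3.1]]
```

Request:
jog_arm(motion=[[-37, -11.5, 10, 3.1], [-37, -9.5, 10, 3.1], [-38, -7.5, 10, 3.1], [-38, -5.5, 10, 3.1], [-38, -3.5, 10, 3.1]])

```text
time: 3.5
ee_pos: [0.4493, -0.2389, 0.1716]
orientation: [179.2, -0.4, 96.1]
force: [0.4, 0.9, 0.5]
opening: 0.0871
```

```bash
python3 p.py .45 -.231 .15 96.9
```

```text
t 3.5 pos [ 0.4493 -0.2389  0.1716] rpy [179.2  -0.4  96.1] F [0.4 0.9 0.5] op 0.0871 q [-19.   7.  46. 107.  -6.  68.  35.]
1
[[7.8, 1.6, 21.6, -0.8]]
```

Request:
jog_arm(motion=[[8, 1.5, 20, -0.8], [0, 0, 20, 0], [0, 0, 20, 0], [0, 0, 0, 0]])

```text
time: 3.9
ee_pos: [0.4493, -0.2374, 0.1096]
orientation: [179.3, -0.2, 96.2]
force: [-0.3, 0.6, -0.1]
opening: 0.0869
```

```bash
python3 p.py .45 -.231 .026 96.9 20; python3 - <<'E'
from h import *
for n in['scene','top']: save(bot.get_image(n),n+'1.png')
a=cv2.imread('pics/scene1.png')[60:220,150:350];b=cv2.imread('pics/top1.png')[180:310,230:400]
cv2.imwrite('pics/c1.png',np.vstack([cv2.resize(a,(500,300)),cv2.resize(b,(500,300))]))
E
```

```text
t 3.9 pos [ 0.4493 -0.2374  0.1096] rpy [179.3  -0.2  96.2] F [-0.3  0.6 -0.1] op 0.0869 q [-17.  11.  45. 111. -10.  60.  38.]
5
[[1.3, 0.3, 16.7, -0.1], [1.3, 0.3, 16.7, -0.1], [1.3, 0.3, 16.7, -0.1], [1.3, 0.3, 16.7, -0.1], [1.3, 0.3, 16.7, -0.1]]
```

View pics/c1.png

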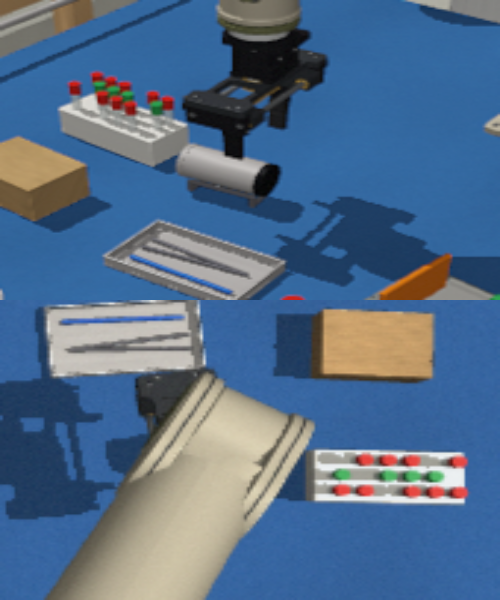

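The crops show the open gripper above the jar, aligned across it, with the rack and instruments clear. I'm going down.

Request:
jog_arm(motion=[[2, 0, 17, -0.5], [2, 0, 17, 0], [2, 0, 17, 0], [2, 0, 17, 0], [0, 0, 0, 0]])

```text
time: 4.5
ee_pos: [0.4565, -0.2302, 0.0495]
orientation: [178.4, 0.0, 96.9]
force: [-0.4, 0.3, 0.4]
opening: 0.0869
```

```bash
python3 p.py .45 -.231 .026 96.9 20
```

```text
t 4.5 pos [ 0.4565 -0.2302  0.0495] rpy [178.4   0.   96.9] F [-0.4  0.3  0.4] op 0.0869 q [-15.  17.  43. 115. -16.  52.  42.]
2
[[0.0, -3.3, 11.7, -0.0], [0.0, -3.3, 11.7, -0.0]]
```

Request:
jog_arm(motion=[[0, -4, 9, 0], [0, -3, 8, 0], [0, 0, 3, 0], [0, 0, 0, 0]])

```text
time: 4.9
ee_pos: [0.4519, -0.2319, 0.0315]
orientation: [178.1, 0.1, 96.9]
force: [-0.3, -0.1, -0.2]
opening: 0.0869
```

```bash
python3 p.py .45 -.231 .026 96.9 20
```

```text
t 4.9 pos [ 0.4519 -0.2319  0.0315] rpy [1.781e+02 1.000e-01 9.690e+01] F [-0.3 -0.1 -0.2] op 0.0869 q [-14.  18.  42. 116. -17.  50.  44.]
1
[[1.1, -1.8, 5.5, 0.0]]
```

Request:
jog_arm(motion=[[1, -2, 5, 0], [0, 0, 0, 0]])

```text
time: 5.1
ee_pos: [0.4502, -0.2313, 0.0265]
orientation: [178.1, 0.1, 96.9]
force: [-0.2, -0.1, 1.1]
opening: 0.087
```

Request:
jog_arm(motion=[[0, 0, 0, 0], [0, 0, 0, 0], [0, 0, 0, 0], [0, 0, 0, 0], [0, 0, 0, 0]], jaw=45, grip_force=5)

```text
time: 5.6
ee_pos: [0.4506, -0.2314, 0.027]
orientation: [178.0, 0.1, 96.9]
force: [0.4, 0.6, 0.1]
opening: 0.0548
```

```bash
python3 p.py
```

```text
t 5.6 pos [ 0.4506 -0.2314  0.027 ] rpy [1.78e+02 1.00e-01 9.69e+01] F [0.4 0.6 0.1] op 0.0548 q [-14.  18.  42. 116. -17.  49.  44.]
```

Request:
jog_arm(motion=[[0, 0, 0, 0], [0, 0, 0, 0], [0, 0, 0, 0]])

```text
time: 5.9
ee_pos: [0.4509, -0.2314, 0.0271]
orientation: [178.0, 0.1, 96.9]
force: [0.2, 0.2, -0.0]
opening: 0.0511
```

Request:
jog_arm(motion=[[0, 0, -6, 0], [0, 0, -8, 0], [0, 0, -8, 0], [0, 0, -8, 0], [0, 0, 0, 0]])

```text
time: 6.4
ee_pos: [0.4491, -0.2315, 0.0597]
orientation: [178.0, 0.1, 96.9]
force: [-0.2, 0.4, -1.9]
opening: 0.0505
```

```bash
python3 p.py;  cat > v.py <<'E'
import sys
from h import *
t=sys.argv[1]
x0,y0,x1,y1=map(int,sys.argv[2:6]) if len(sys.argv)>2 else (150,60,350,220)
save(bot.get_image('scene'),t+'_full.png')
a=cv2.imread('pics/'+t+'_full.png')[y0:y1,x0:x1];cv2.imwrite('pics/'+t+'.png',cv2.resize(a,None,fx=3,fy=3,interpolation=cv2.INTER_CUBIC))
E
python3 v.py l1
```

```text
t 6.4 pos [ 0.4491 -0.2315  0.0597] rpy [1.78e+02 1.00e-01 9.69e+01] F [-0.2  0.4 -1.9] op 0.0505 q [-16.  15.  43. 115. -14.  53.  42.]
```

View pics/l1.png

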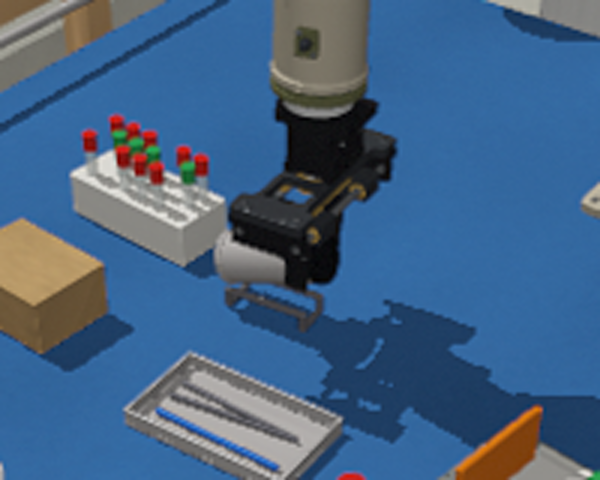

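The jar is up in the grip and roughly level, with the instruments and rack untouched. I'm lifting it higher and then loosening the grip so it can swing mouth-down.

Request:
jog_arm(motion=[[0, 0, -15, 0], [0, 0, -20, 0], [0, 0, -20, 0], [0, 0, -20, 0], [0, 0, -20, 0]])

```text
time: 6.95
ee_pos: [0.443, -0.2303, 0.1538]
orientation: [178.5, -0.0, 96.9]
force: [-0.1, 0.0, -2.7]
opening: 0.0505
```

Request:
jog_arm(motion=[[0, 0, -15, 0], [0, 0, 0, 0], [0, 0, 0, 0]])

```text
time: 7.25
ee_pos: [0.4433, -0.2305, 0.1707]
orientation: [178.3, -0.0, 96.9]
force: [-0.1, 0.1, -2.6]
opening: 0.0507
```

```bash
python3 p.py; python3 v.py l2
```

```text
t 7.25 pos [ 0.4433 -0.2305  0.1707] rpy [178.3  -0.   96.9] F [-0.1  0.1 -2.6] op 0.0507 q [-20.   4.  46. 109.  -4.  66.  34.]
```

View pics/l2.png

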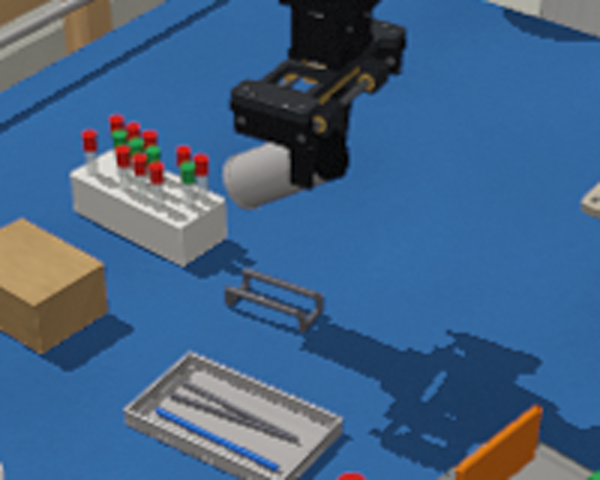

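The jar has pivoted to about 35° mouth-down. I'm easing the grip slightly and checking again.

Request:
jog_arm(motion=[[0, 0, 0, 0], [0, 0, 0, 0], [0, 0, 0, 0]], grip_force=4)

```text
time: 7.6
ee_pos: [0.4421, -0.2301, 0.1684]
orientation: [178.5, -0.1, 96.9]
force: [0.5, -0.4, -0.7]
opening: 0.0507
```

```bash
python3 p.py; python3 v.py l3 200 60 300 150
```

```text
t 7.6 pos [ 0.4421 -0.2301  0.1684] rpy [ 1.785e+02 -1.000e-01  9.690e+01] F [ 0.5 -0.4 -0.7] op 0.0507 q [-20.   4.  46. 110.  -4.  66.  34.]
```

View pics/l3.png

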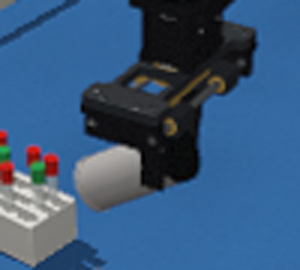

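Request:
jog_arm(motion=[[0, 0, 0, 0], [0, 0, 0, 0], [0, 0, 0, 0], [0, 0, 0, 0]])

```text
time: 8.05
ee_pos: [0.4419, -0.2302, 0.168]
orientation: [178.5, -0.1, 96.9]
force: [0.3, 1.4, -1.7]
opening: 0.0507
```

```bash
cat > ja.py <<'E'
import sys
from h import *
from scipy.optimize import least_squares
# jar tilt angle by fitting cylinder (axis in vertical plane along tool x), anchored loosely
np.set_printoptions(precision=4,suppress=True)
s=bot.sense();Rt=R.from_euler('xyz',s['orientation'],degrees=True).as_matrix();p0=np.array(s['ee_pos'])
im=bot.get_image('scene')
r=bot.silhouettes('jar','scene')
for k in r[:2]: print(k['extent'],round(k['confidence'],2))
m=cv2.erode(r[0]['mask'].astype(np.uint8),np.ones((3,3)))>0
P=(pts(im,m)-p0)@Rt   # tool frame
P=P[(abs(P[:,1])<.045)&(abs(P[:,0])<.14)&(abs(P[:,2])<.14)]
print(len(P),P.min(0),P.max(0))
best=None
for th0 in(10,40,70,90):
    def f(x):
        u=np.array([-np.cos(x[0]),0,np.sin(x[0])]);n=np.array([np.sin(x[0]),0,np.cos(x[0])])
        q=P-[0,x[2],-.019];return np.hypot(q@n-x[1],q[:,1])-.026
    o=least_squares(f,[np.radians(th0),0,0],loss='soft_l1',f_scale=.002,bounds=([-.3,-.012,-.008],[2.2,.012,.008]))
    if best is None or o.cost<best.cost: best=o
x=best.x;u=np.array([-np.cos(x[0]),0,np.sin(x[0])]);al=(P-[0,0,-.019])@u
print('theta',np.degrees(x[0]),'off n',x[1],'off y',x[2],'rms',np.std(best.fun),'along',np.percentile(al,[1,99]))
E
python3 p.py; python3 ja.py
```

```text
t 8.05 pos [ 0.4419 -0.2302  0.168 ] rpy [ 1.785e+02 -1.000e-01  9.690e+01] F [ 0.3  1.4 -1.7] op 0.0507 q [-20.   4.  46. 110.  -4.  66.  34.]
[265.4, 126.0, 26.4, 43.4] 0.66
633 [-0.0032 -0.0263 -0.0349] [0.0663 0.0297 0.0761]
theta 107.5793933545082 off n 0.010601102943826435 off y -0.0011853758738737288 rms 0.00427772694431424 along [-0.0061  0.1002]
```

```bash
python3 v.py l4 200 60 340 180
```

```text
(no output)
```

View pics/l4.png

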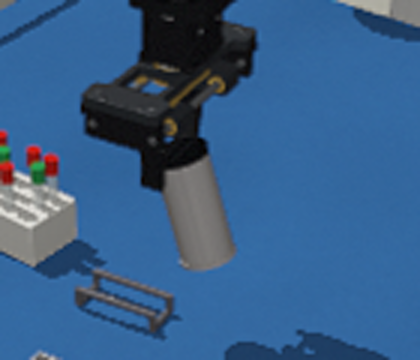

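The jar has swung through to about 15° past vertical, closed end up. I'll check whether it is settling.

Request:
jog_arm(motion=[[0, 0, 0, 0], [0, 0, 0, 0]])

```text
time: 8.4
ee_pos: [0.442, -0.2303, 0.1681]
orientation: [178.5, -0.1, 96.9]
force: [0.1, 0.3, -2.5]
opening: 0.0507
```

```bash
python3 p.py; python3 ja.py; python3 v.py l5 200 60 340 180
```

```text
t 8.4 pos [ 0.442  -0.2303  0.1681] rpy [ 1.785e+02 -1.000e-01  9.690e+01] F [ 0.1  0.3 -2.5] op 0.0507 q [-20.   4.  46. 110.  -4.  66.  34.]
[256.9, 126.0, 26.7, 36.4] 0.97
[392.2, 266.8, 225.6, 145.9] 0.6
499 [-0.0339 -0.0218 -0.0315] [0.0361 0.0294 0.0838]
theta 78.40476678568155 off n 0.005991372759894994 off y -0.0009791808583651555 rms 0.005464500031393699 along [-0.0123  0.0941]
```

View pics/l5.png

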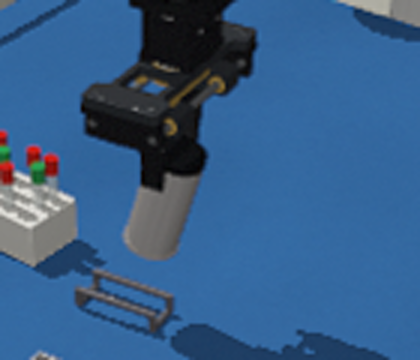

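It is swinging like a pendulum on the pads, so I'll let it damp out.

Request:
jog_arm(motion=[[0, 0, 0, 0], [0, 0, 0, 0], [0, 0, 0, 0], [0, 0, 0, 0], [0, 0, 0, 0]])

```text
time: 9.05
ee_pos: [0.442, -0.2302, 0.168]
orientation: [178.5, -0.1, 96.9]
force: [0.2, 0.2, -1.1]
opening: 0.0507
```

Request:
jog_arm(motion=[[0, 0, 0, 0], [0, 0, 0, 0], [0, 0, 0, 0], [0, 0, 0, 0], [0, 0, 0, 0]])

```text
time: 9.55
ee_pos: [0.442, -0.2302, 0.168]
orientation: [178.5, -0.1, 96.9]
force: [0.7, 0.7, -1.7]
opening: 0.0506
```

```bash
python3 p.py; python3 ja.py;python3 ja.py; python3 v.py l6 200 60 340 180
```

```text
t 9.55 pos [ 0.442  -0.2302  0.168 ] rpy [ 1.785e+02 -1.000e-01  9.690e+01] F [ 0.7  0.7 -1.7] op 0.0506 q [-20.   4.  46. 110.  -4.  66.  34.]
[160.7, 154.4, 51.2, 41.8] 0.61
[255.1, 125.8, 25.1, 40.7] 0.78
506 [-0.0293 -0.0235 -0.0299] [0.0364 0.0291 0.0811]
theta 79.0522185262707 off n 0.006027187970433972 off y -0.0010684239141130298 rms 0.00538608838467302 along [-0.0116  0.0964]Traceback (most recent call last):
  File "ja.py", line 13, in <module>
    print(len(P),P.min(0),P.max(0))
                 ~~~~~^^^
    return umr_minimum(a, axis, None, out, keepdims, initial, where)
ValueError: zero-size array to reduction operation minimum which has no identity
```

View pics/l6.png

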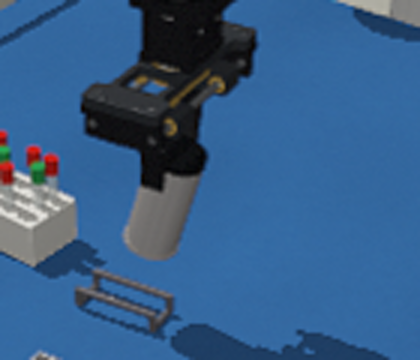

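The jar has come to rest about 11° short of vertical. I'll move it over free table with a soft start and a brisk stop, which should swing it towards vertical.

Request:
jog_arm(motion=[[12, 0, 0, 0], [25, 0, 0, 0], [38, 0, 0, 0], [45, 0, 0, 0], [0, 0, 0, 0]])

```text
time: 10.3
ee_pos: [0.427, -0.1088, 0.1681]
orientation: [178.5, 0.1, 96.6]
force: [0.4, 0.0, -1.3]
opening: 0.0506
```

Request:
jog_arm(motion=[[0, 0, 0, 0], [0, 0, 0, 0], [0, 0, 0, 0], [0, 0, 0, 0], [0, 0, 0, 0]])

```text
time: 10.8
ee_pos: [0.4272, -0.1107, 0.1683]
orientation: [178.5, 0.1, 96.5]
force: [0.6, 0.1, -0.8]
opening: 0.0511
```

```bash
python3 p.py; python3 ja.py; python3 v.py l7 200 60 340 220
```

```text
t 10.8 pos [ 0.4272 -0.1107  0.1683] rpy [1.785e+02 1.000e-01 9.650e+01] F [ 0.6  0.1 -0.8] op 0.0511 q [-29.  -6.  36. 117.   4.  67.  12.]
[299.1, 139.5, 22.1, 43.4] 0.72
622 [-0.0055 -0.0222 -0.0297] [0.0403 0.03   0.0828]
theta 94.40185060183254 off n 0.00715449788865062 off y -0.0004892344736052573 rms 0.003988831493604078 along [-0.008   0.1007]
```

View pics/l7.png

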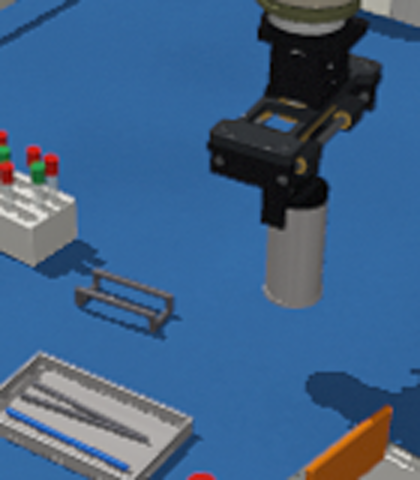

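It now hangs nearly vertical. I'm firming the grip and carrying it to above the peg.

Request:
jog_arm(motion=[[0, 0, 0, 0], [0, 0, -15, 0], [0, 0, -20, 0], [0, 0, -10, 0], [0, 0, 0, 0]], grip_force=12)

```text
time: 11.45
ee_pos: [0.4254, -0.1106, 0.2141]
orientation: [178.6, 0.1, 96.5]
force: [-0.1, 0.6, -1.9]
opening: 0.0509
```

```bash
python3 p.py .571 .131 .215 83 25; python3 ja.py
```

```text
t 11.45 pos [ 0.4254 -0.1106  0.2141] rpy [1.786e+02 1.000e-01 9.650e+01] F [-0.1  0.6 -1.9] op 0.0509 q [-29.  -9.  35. 113.   5.  73.  11.]
12
[[18.6, 14.3, -0.1, 1.1], [18.9, 14.0, -0.1, 1.1], [19.2, 13.6, -0.1, 1.1], [19.4, 13.2, -0.1, 1.1], [19.7, 12.8, -0.1, 1.1], [19.9, 12.4, -0.1, 1.1], [20.2, 12.0, -0.1, 1.1], [20.4, 11.6, -0.1, 1.1], [20.6, 11.2, -0.1, 1.1], [20.9, 10.8, -0.1, 1.1], [21.1, 10.4, -0.1, 1.1], [21.3, 10.0, -0.1, 1.1]]
[300.9, 125.8, 21.6, 42.7] 0.79
583 [-0.0024 -0.0182 -0.0299] [0.04   0.0309 0.0793]
theta 94.5026242741994 off n 0.007373689052412798 off y -0.0007030554100843539 rms 0.0038874749794489184 along [-0.0072  0.0978]
```

Request:
jog_arm(motion=[[12, 9, 0, 1], [19, 14, 0, 1], [19, 14, 0, 1], [19, 13, 0, 1], [19, 13, 0, 1]])

```text
time: 12.05
ee_pos: [0.48, -0.0179, 0.2095]
orientation: [179.0, -0.0, 91.0]
force: [0.1, 0.9, -1.5]
opening: 0.0506
```

Request:
jog_arm(motion=[[20, 12.5, 0, 1], [20, 12, 0, 1], [20, 12, 0, 1], [20, 11, 0, 1], [20, 11, 0, 1]])

```text
time: 12.55
ee_pos: [0.5403, 0.085, 0.204]
orientation: [179.4, 0.0, 85.8]
force: [0.6, -0.1, -2.1]
opening: 0.0506
```

```bash
python3 p.py .571 .131 .215 83 25
```

```text
t 12.55 pos [0.5403 0.085  0.204 ] rpy [179.4   0.   85.8] F [ 0.6 -0.1 -2.1] op 0.0506 q [-38.   9.  27.  99.  -4.  72. -14.]
3
[[16.0, 9.1, -3.7, 0.9], [16.2, 8.8, -3.7, 0.9], [16.3, 8.6, -3.7, 0.9]]
```

Request:
jog_arm(motion=[[16, 9, -5, 0.9], [14, 8, -5, 0.9], [10, 5, -3, 0.5], [0, 0, 0, 0], [0, 0, 0, 0]])

```text
time: 13.05
ee_pos: [0.565, 0.127, 0.2109]
orientation: [179.8, 0.3, 83.7]
force: [0.4, 0.4, -1.3]
opening: 0.0504
```

```bash
cat > rel.py <<'E'
from h import *
from scipy.optimize import least_squares
np.set_printoptions(precision=4,suppress=True)
def cyl(P,r,c0,tilt):
    zm=P[:,2].mean()
    def f(x):
        d=np.array([x[2],x[3],1.]) if tilt else np.array([0,0,1.]);d/=np.linalg.norm(d)
        q=P-[x[0],x[1],zm];return np.linalg.norm(q-np.outer(q@d,d),axis=1)-r
    o=least_squares(f,[*c0,0,0],loss='soft_l1',f_scale=.002);return o.x,zm,np.std(o.fun)
s=bot.sense();p=np.array(s['ee_pos']);print('tcp',p,np.round(s['orientation'],2),'t',s['time'])
for n in['scene','top']:
    im=bot.get_image(n);save(im,'rel_%s_%d.png'%(n,s['time']*100))
    r=[k for k in bot.silhouettes('jar',n)]
    P=None
    for k in r:
        Q=pts(im,cv2.erode(k['mask'].astype(np.uint8),np.ones((3,3)))>0)
        Q=Q[(np.hypot(Q[:,0]-p[0],Q[:,1]-p[1])<.06)&(Q[:,2]>p[2]-.085)&(Q[:,2]<p[2]+.04)]
        print(n,np.round(k['extent']),round(k['confidence'],2),len(Q))
        if len(Q)>150 and P is None: P=Q
    if P is not None:
        W=P[P[:,2]<p[2]+.018]
        x,zm,e=cyl(W,.026,p[:2],True);zb=P[:,2].min()
        print(' jar axis: at zm',zm,x[:2],'slope',x[2:],'bottom',np.percentile(P[:,2],[.5,99.5]),'xy at bottom',x[:2]+x[2:]*(zb-zm),'rms',e)
    h=cv2.cvtColor(im['img'],cv2.COLOR_RGB2HSV)
    g=pts(im,cv2.erode(((h[...,0]>45)&(h[...,0]<85)&(h[...,1]>110)).astype(np.uint8),np.ones((2,2)))>0)
    g=g[(np.hypot(g[:,0]-.571,g[:,1]-.136)<.03)&(g[:,2]>.04)&(g[:,2]<.084)]
    if len(g)>15:
        x,zm,e=cyl(g,.011,(.571,.136),False);print(' peg',x[:2],len(g),e)
E
python3 rel.py; python3 v.py l8 280 100 420 260
```

```text
tcp [0.565  0.127  0.2109] [179.85   0.3   83.65] t 13.05
scene [358. 190.  31.  48.] 0.78 781
 jar axis: at zm 0.1777489687771089 [0.5649 0.1382] slope [-0.0109 -0.0332] bottom [0.1322 0.2395] xy at bottom [0.5655 0.1398] rms 0.001344465672044089
 peg [0.5709 0.1389] 99 0.0015975179415547533
```

View pics/l8.png

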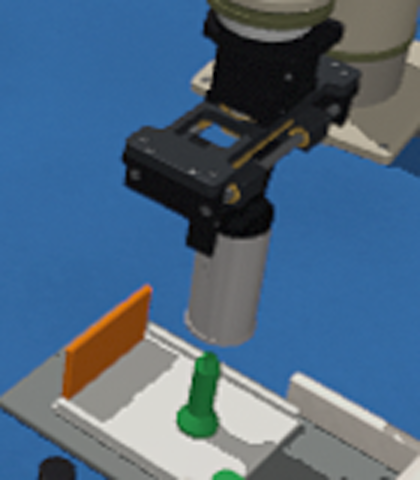

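The hanging jar is about 2° off vertical, with its mouth about 5.5 mm from the peg axis along x. I'm correcting that and lowering to just above the peg tip.

Request:
jog_arm(motion=[[0, 3, 8, 0], [0, 3, 8, 0], [0, 0, 6, 0], [0, 0, 0, 0], [0, 0, 0, 0]])

```text
time: 13.8
ee_pos: [0.5714, 0.1249, 0.1874]
orientation: [179.8, 0.2, 83.5]
force: [0.0, -0.6, -2.3]
opening: 0.0503
```

```bash
python3 rel.py; python3 v.py l9 280 100 420 260
```

```text
tcp [0.5714 0.1249 0.1874] [179.82   0.25  83.54] t 13.8
scene [352. 201.  32.  47.] 0.61 800
 jar axis: at zm 0.1545386764692127 [0.5715 0.1361] slope [-0.0123 -0.0338] bottom [0.1081 0.216 ] xy at bottom [0.5721 0.1378] rms 0.0013979853163604593
 peg [0.5711 0.1388] 91 0.0015409700810159123
top [186. 214.  36.  43.] 0.66 0
top [173. 209.   6.   7.] 0.54 5
```

View pics/l9.png

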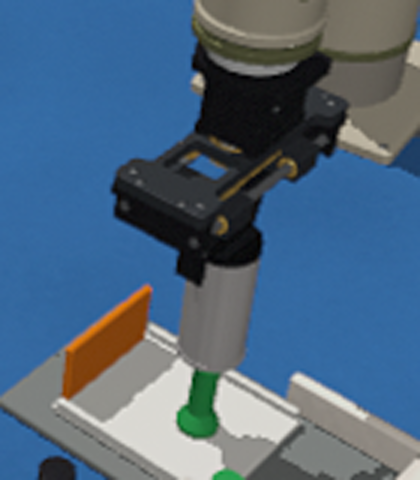

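The mouth is within about 1.5 mm of the peg axis, so I'm lowering over it.

Request:
jog_arm(motion=[[1, 0, 8, 0], [0, 0, 10, 0], [0, 0, 10, 0], [0, 0, 8, 0], [0, 0, 0, 0]])

```text
time: 14.55
ee_pos: [0.5714, 0.1263, 0.1483]
orientation: [179.8, 0.2, 83.6]
force: [-0.1, 0.0, -1.4]
opening: 0.051
```

```bash
python3 rel.py; python3 p.py
```

```text
tcp [0.5714 0.1263 0.1483] [179.8    0.22  83.58] t 14.55
scene [350. 212.  28.  49.] 0.82 743
 jar axis: at zm 0.11453990018265924 [0.5714 0.1375] slope [-0.0144 -0.0345] bottom [0.0678 0.1767] xy at bottom [0.5721 0.1392] rms 0.0013981176379624341
t 14.75 pos [0.5725 0.1265 0.1504] rpy [1.796e+02 1.000e-01 8.360e+01] F [ 0.3 -0.1 -1.8] op 0.0505 q [-39.  18.  26.  97.  -8.  67. -17.]
```

Request:
jog_arm(motion=[[0, 0, 9, 0], [0, 0, 9, 0], [0, 0, 9, 0], [0, 0, 7, 0], [0, 0, 0, 0]])

```text
time: 15.25
ee_pos: [0.573, 0.1265, 0.1138]
orientation: [179.6, 0.1, 83.6]
force: [0.5, 0.6, -2.6]
opening: 0.0504
```

```bash
python3 rel.py; python3 p.py
```

```text
tcp [0.573  0.1265 0.1138] [179.6    0.11  83.57] t 15.25
scene [350. 224.  28.  43.] 0.93 712
scene [227. 202.  71.  48.] 0.45 0
 jar axis: at zm 0.07928844767891399 [0.5731 0.1379] slope [-0.0076 -0.0417] bottom [0.0331 0.1426] xy at bottom [0.5734 0.1399] rms 0.0013666665719851666
top [175. 211.  11.   6.] 0.55 6
t 15.45 pos [0.5739 0.1267 0.1155] rpy [179.5   0.   83.6] F [ 1.   0.8 -1.9] op 0.0504 q [-38.  20.  25.  99.  -9.  63. -16.]
```

Request:
jog_arm(motion=[[-0.5, -2.5, 4, 0], [0, 0, 4, 0], [0, 0, 3, 0], [0, 0, 0, 0]])

```text
time: 15.85
ee_pos: [0.5719, 0.1267, 0.1046]
orientation: [179.4, -0.0, 83.6]
force: [0.1, -0.5, -2.1]
opening: 0.0504
```

```bash
python3 p.py
```

```text
t 15.85 pos [0.5719 0.1267 0.1046] rpy [179.4  -0.   83.6] F [ 0.1 -0.5 -2.1] op 0.0504 q [-38.  20.  25. 100.  -9.  62. -16.]
```

Request:
jog_arm(motion=[[0, -0.5, 2, 0], [0, 0, 1.5, 0], [0, 0, 0, 0]], grip_force=6)

```text
time: 16.15
ee_pos: [0.5736, 0.128, 0.1032]
orientation: [179.1, -0.2, 83.6]
force: [0.1, -0.9, -2.2]
opening: 0.0508
```

Request:
jog_arm(motion=[[0, 0, 1.5, 0], [0, 0, 0, 0]])

```text
time: 16.35
ee_pos: [0.5741, 0.1287, 0.1025]
orientation: [179.0, -0.3, 83.6]
force: [-0.6, -0.3, -1.3]
opening: 0.0508
```

Request:
jog_arm(motion=[[0, 0, 1.5, 0], [0, 0, 0, 0]])

```text
time: 16.55
ee_pos: [0.5745, 0.1293, 0.1015]
orientation: [179.0, -0.3, 83.6]
force: [-0.4, -0.3, -0.7]
opening: 0.0507
```

```bash
python3 rel.py; python3 p.py
```

```text
tcp [0.5745 0.1293 0.1015] [179.    -0.34  83.64] t 16.55
scene [350. 226.  31.  45.] 0.69 655
scene [339. 234.  84.  63.] 0.59 630
 jar axis: at zm 0.06896765911155602 [0.5738 0.1398] slope [-0.0005 -0.0057] bottom [0.023  0.1322] xy at bottom [0.5739 0.14  ] rms 0.0014684642686958024
t 16.75 pos [0.5745 0.1291 0.1015] rpy [179.   -0.3  83.6] F [-0.8  0.8  2. ] op 0.0508 q [-38.  20.  25. 100. -10.  61. -16.]
```

Request:
jog_arm(motion=[[-0.5, -1.5, 1.5, 0], [0, 0, 1, 0], [0, 0, 0, 0]])

```text
time: 17.05
ee_pos: [0.5744, 0.1291, 0.1004]
orientation: [178.8, -0.4, 83.6]
force: [-2.0, 0.0, 1.2]
opening: 0.0509
```

```bash
python3 p.py; python3 rel.py;python3 p.py; python3 v.py m1 280 100 420 260
```

```text
t 17.05 pos [0.5744 0.1291 0.1004] rpy [178.8  -0.4  83.6] F [-2.   0.   1.2] op 0.0509 q [-38.  20.  25. 100. -10.  61. -16.]
tcp [0.5744 0.1291 0.1004] [178.82  -0.42  83.62] t 17.05
scene [348. 228.  29.  47.] 0.74 684
 jar axis: at zm 0.0670646228958619 [0.5739 0.1398] slope [ 0.0001 -0.0071] bottom [0.0222 0.1322] xy at bottom [0.5739 0.1401] rms 0.0014502946468636351
t 17.25 pos [0.5743 0.1291 0.1004] rpy [178.8  -0.4  83.6] F [-0.3  0.4  2.3] op 0.0503 q [-38.  20.  25. 100. -10.  61. -16.]
```

View pics/m1.png

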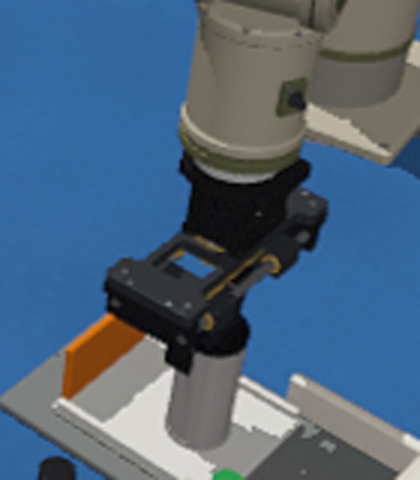

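```bash
python3 - <<'E'
from h import *
im=bot.get_image('scene');P=pts(im)
c=np.array([.571,.138]);u=np.array([.126,.992]);v=np.array([.992,-.126])
a=(P[:,:2]-c)@u;b=(P[:,:2]-c)@v
f=P[(abs(a)<.05)&(b>.032)&(b<.05)&(P[:,2]<.03)&(P[:,2]>.01)];print('floor',len(f),np.percentile(f[:,2],[5,50,95]))
r=np.hypot(a,b);j=P[(r<.035)&(P[:,2]>.1)&(P[:,2]<.145)];print('top',np.histogram(j[:,2],bins=np.arange(.1,.146,.003)))
t=P[(abs(P[:,0]-.3)<.1)&(abs(P[:,1]-.3)<.05)];print('table',np.median(t[:,2]))
E
python3 p.py
```

```text
floor 212 [0.0160673  0.01904238 0.02180513]
top (array([13, 17, 12, 22, 16, 18, 14, 18, 20, 92, 52,  2,  2,  3,  2]), array([0.1  , 0.103, 0.106, 0.109, 0.112, 0.115, 0.118, 0.121, 0.124,
       0.127, 0.13 , 0.133, 0.136, 0.139, 0.142, 0.145]))
table 0.00014167385928520737
t 17.35 pos [0.5743 0.1291 0.1003] rpy [178.8  -0.4  83.6] F [-0.6  0.4  3.7] op 0.0505 q [-38.  20.  25. 100. -10.  61. -16.]
```

The closed end's top sits at 0.129–0.130 m, which matches 19 + 110 mm, and the force has turned upward. The rim is therefore on the tray floor and I can let go.

Request:
jog_arm(motion=[[0, 0, 0, 0], [0, 0, 0, 0], [0, 0, 0, 0], [0, 0, 0, 0], [0, 0, 0, 0]], jaw=70)

```text
time: 17.85
ee_pos: [0.5738, 0.1281, 0.0991]
orientation: [178.9, -0.3, 83.6]
force: [0.5, 0.8, -0.0]
opening: 0.0694
```

Request:
jog_arm(motion=[[0, 0, -5, 0], [0, 0, -10, 0], [0, 0, -15, 0], [0, 0, -20, 0], [0, 0, -25, 0]])

```text
time: 18.35
ee_pos: [0.5705, 0.1272, 0.1758]
orientation: [179.1, -0.1, 83.6]
force: [-0.5, 0.5, -0.2]
opening: 0.0701
```

```bash
python3 p.py; python3 v.py m2 280 100 420 260
```

```text
t 18.35 pos [0.5705 0.1272 0.1758] rpy [ 1.791e+02 -1.000e-01  8.360e+01] F [-0.5  0.5 -0.2] op 0.0701 q [-39.  16.  26.  96.  -7.  69. -18.]
```

View pics/m2.png

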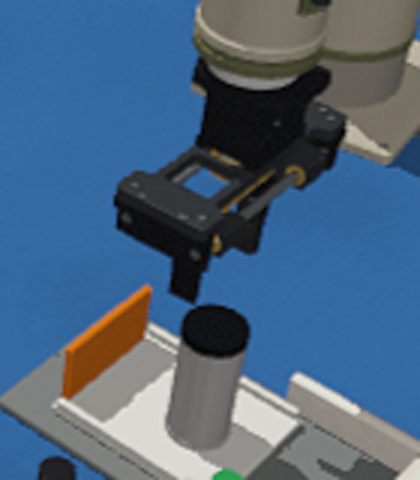

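The jar stands free and upright on the peg, with its closed end at (215,330) in this crop. Now I'm moving out beyond the plate and shutting the fingers.

Request:
jog_arm(motion=[[0, 0, -25, 0], [-15, 0, -10, 0], [-35, 0, 0, 0], [-40, 0, 0, 0], [-35, 0, 0, 0]])

```text
time: 18.9
ee_pos: [0.5587, 0.0034, 0.2207]
orientation: [178.5, -0.5, 84.1]
force: [0.2, -0.4, 0.5]
opening: 0.0702
```

```bash
python3 p.py .556 -.001 .16 82.75 30
```

```text
t 18.9 pos [0.5587 0.0034 0.2207] rpy [178.5  -0.5  84.1] F [ 0.2 -0.4  0.5] op 0.0702 q [-32.  10.  31.  97.  -6.  73.  -6.]
3
[[-1.6, -0.7, 20.2, 0.4], [-1.6, -0.7, 20.2, 0.4], [-1.6, -0.7, 20.2, 0.4]]
```

Request:
jog_arm(motion=[[-3, -1, 25, 0.8], [-2, -1, 35, 0.5], [0, -1, 35, 0.3], [0, 0, 25, 0], [0, 0, 0, 0]], jaw=0)

```text
time: 19.4
ee_pos: [0.5576, -0.0135, 0.1002]
orientation: [178.2, -0.6, 81.6]
force: [-0.3, -0.8, 0.1]
opening: 0.0378
```

```bash
python3 p.py .556 .001 .05 82.75 20
```

```text
t 19.4 pos [ 0.5576 -0.0135  0.1002] rpy [178.2  -0.6  81.6] F [-0.3 -0.8  0.1] op 0.0378 q [-29.  16.  30. 106. -10.  59.  -3.]
3
[[4.7, -1.2, 16.7, -0.4], [4.7, -1.2, 16.7, -0.4], [4.7, -1.2, 16.7, -0.4]]
```

Request:
jog_arm(motion=[[3, -1.5, 16, -0.5], [3, -1.5, 16, -0.4], [2, -1.5, 16, 0], [0, 0, 0, 0], [0, 0, 0, 0]])

```text
time: 19.9
ee_pos: [0.5584, -0.0072, 0.0577]
orientation: [177.9, -0.6, 82.4]
force: [0.9, 0.5, -0.9]
opening: 0.0021
```

```bash
python3 p.py .5605 .029 .05 82.75 20; python3 v.py m3 260 100 420 260
```

```text
t 19.9 pos [ 0.5584 -0.0072  0.0577] rpy [177.9  -0.6  82.4] F [ 0.9  0.5 -0.9] op 0.0021 q [-29.  19.  29. 108. -12.  54.  -2.]
2
[[18.1, -1.3, 3.9, -0.2], [18.1, -1.3, 3.9, -0.2]]
```

View pics/m3.png

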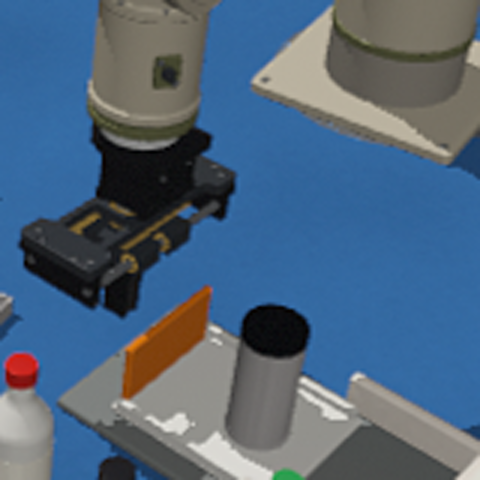

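The shut fingers are outside the orange plate, with the body clear of the jar. I'm approaching and pushing gently.

Request:
jog_arm(motion=[[12, -1, 3, -0.2], [12, 0, 3, 0], [6, 0, 0, 0], [5, 0, 0, 0], [5, 0, 0, 0]])

```text
time: 20.45
ee_pos: [0.5647, 0.0352, 0.0547]
orientation: [177.6, -0.6, 82.6]
force: [-0.0, -2.5, -1.7]
opening: 0.0007
```

Request:
jog_arm(motion=[[7, 0, 0, 0], [8, 0, 0, 0], [9, 0, 0, 0], [9, 0, 0, 0], [9, 0, 0, 0]])

```text
time: 20.95
ee_pos: [0.57, 0.078, 0.0548]
orientation: [177.7, -0.5, 82.5]
force: [-0.2, -4.3, -1.7]
opening: 0.0006
```

```bash
python3 p.py .5715 .124 .05 82.75 10; python3 v.py m4 260 100 420 260
```

```text
t 20.95 pos [0.57   0.078  0.0548] rpy [177.7  -0.5  82.5] F [-0.2 -4.3 -1.7] op 0.0006 q [-35.  21.  27. 105. -12.  54. -11.]
5
[[9.2, -0.9, 1.0, -0.1], [9.2, -0.9, 1.0, -0.1], [9.2, -0.9, 1.0, -0.1], [9.2, -0.9, 1.0, -0.1], [9.2, -0.9, 1.0, -0.1]]
```

View pics/m4.png

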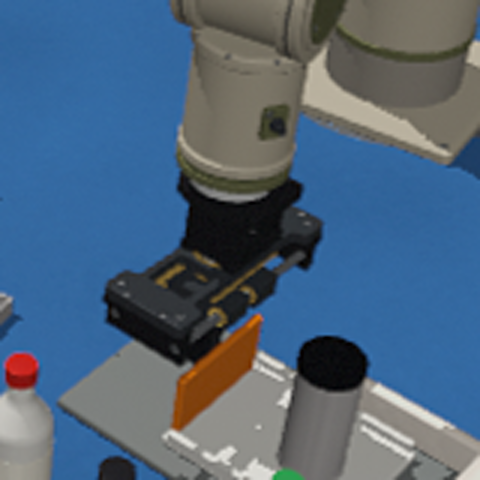

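The tray is sliding with the jar upright and clear of the gripper, so I'll continue.

Request:
jog_arm(motion=[[9, -0.5, 0.5, 0], [9, -0.5, 0, 0], [9, -0.5, 0, 0], [7, 0, 0, 0], [5, 0, 0, 0]])

```text
time: 21.5
ee_pos: [0.5747, 0.1215, 0.0549]
orientation: [177.6, -0.6, 82.5]
force: [1.3, -3.2, -2.0]
opening: 0.0007
```

Request:
jog_arm(motion=[[4, 0, 0, 0], [4, 0, 0, 0], [4, 0, 0, 0]])

```text
time: 21.8
ee_pos: [0.5748, 0.1225, 0.0549]
orientation: [177.9, 0.2, 82.1]
force: [-5.3, -14.7, 7.1]
opening: 0.0002
```

```bash
python3 p.py
```

```text
t 21.8 pos [0.5748 0.1225 0.0549] rpy [177.9   0.2  82.1] F [ -5.3 -14.7   7.1] op 0.0002 q [-39.  23.  27. 103. -11.  55. -16.]
```

The tray hit the stop with about 15 N. I'm backing off and checking.

Request:
jog_arm(motion=[[-6, 0, 0, 0], [-12, 0, 0, 0], [-20, 0, 0, 0], [-25, 0, -5, 0], [-25, 0, -20, 0]])

```text
time: 22.3
ee_pos: [0.5598, 0.0378, 0.0785]
orientation: [178.1, 0.1, 82.5]
force: [-0.2, -0.6, 0.1]
opening: 0.0004
```

Request:
jog_arm(motion=[[-15, 0, -35, 0], [-10, 0, -40, 0], [0, 0, -40, 0], [0, 0, -20, 0], [0, 0, 0, 0]])

```text
time: 22.8
ee_pos: [0.5507, 0.0079, 0.2209]
orientation: [177.9, -0.2, 82.2]
force: [0.0, -0.2, -0.3]
opening: 0.0006
```

```bash
python3 p.py; cat > fin.py <<'E'
from h import *
np.set_printoptions(precision=4,suppress=True)
import m
u=np.array([.1262,.992]);v=np.array([.992,-.1262]);o=np.array([.5687,.1142])
for n in['scene','top']:
    im=bot.get_image(n);save(im,'fin_'+n+'.png')
    p=m.colour(n,im,'orange');p=p[(abs(p[:,0]-.58)<.12)&(p[:,1]>.05)&(p[:,1]<.25)&(p[:,2]>.068)&(p[:,2]<.09)]
    r=cv2.minAreaRect((p[:,:2]*1000).astype(np.float32));c=np.array(r[0])/1000
    print(n,'plate',len(p),r,'tray q',(c-o)@u+.096)
    P=pts(im);a=(P[:,:2]-o)@u;b=(P[:,:2]-o)@v
    t=P[(abs(a-.12)<.04)&(abs(b)<.04)&(P[:,2]>.122)&(P[:,2]<.14)];cc,rr=cv2.minEnclosingCircle((t[:,:2]*1000).astype(np.float32))
    print(' jar top',len(t),np.median(t,0),cc,rr,'along',(np.array(cc)/1000-o)@u,(np.array(cc)/1000-o)@v, 'z spread',np.percentile(t[:,2],[5,95]))
E
python3 fin.py; cd pics; python3 -c "
import cv2,numpy as np
a=cv2.imread('fin_scene.png')[140:340,190:480];b=cv2.imread('fin_top.png')[120:280,30:320]
cv2.imwrite('fin.png',cv2.resize(np.vstack([a,b]),None,fx=1.6,fy=1.6))"
```

```text
t 22.8 pos [0.5507 0.0079 0.2209] rpy [177.9  -0.2  82.2] F [ 0.  -0.2 -0.3] op 0.0006 q [-34.   8.  32.  99.  -4.  72. -10.]
scene plate 141 ((574.1129760742188, 139.7432861328125), (8.74056625366211, 108.47955322265625), 83.06647491455078) tray q 0.12202205742431642
 jar top 373 [0.5906 0.2371 0.1293] (586.9173583984375, 234.611572265625) 28.44692039489746 along 0.12174731031738283 0.0028756791113281424 z spread [0.1242 0.1321]
top plate 0 ((0.0, 0.0), (0.0, 0.0), 0.0) tray q -0.08905633999999998
 jar top 259 [0.5863 0.234  0.1298] (586.8619384765625, 233.62255859375) 26.59699821472168 along 0.1207592147607422 0.002945516074218804 z spread [0.1253 0.1341]
```

View pics/fin.png

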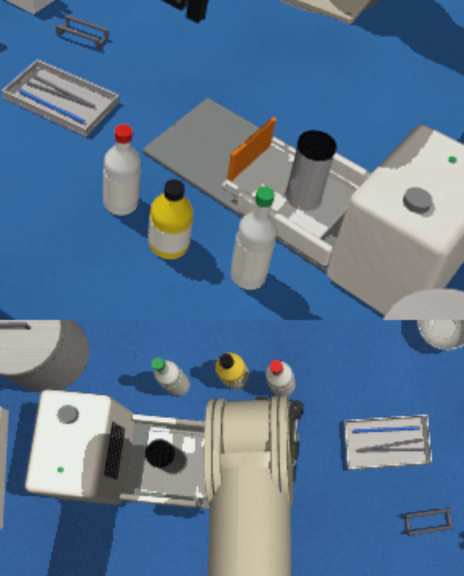

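The final pictures show the jar upright on the peg in the bay, with the tray in, the bottles and instruments in place, and the gripper clear. I'm handing in.

```bash
python3 -c "
from plant import bot
print(bot.sense()['force'],bot.sense()['qd'].round(2)); print(bot.sign_off())"
```

```text
[-0.44010868 -0.29471115 -0.70088391] [-0.16  1.48 -0.42  1.64  0.   -0.39 -0.09]
the job is handed in; nothing more can be done
None
```

The jar is upside down over the peg, standing on the tray floor and let go, and the tray is pushed all the way into the dryer. I handed the job in about 23 s into the 62 s allowed.

I gripped the jar lightly near its closed end, so it swung mouth-down on the pads. I lowered it over the peg until the tray took its weight, released it, then pushed the orange plate with the fingers shut.

**Last checks**
- **Tray:** it met the stop at about 15 N. The scene camera puts it at 0.122 m in, against 0.120 m nominal.
- **Jar:** its top is at 0.129–0.130 m in both cameras, which matches the rim resting on the tray floor. It measured within about 0.5° of vertical just before I let go, and still looks upright. It sits about 3 mm off the peg axis, inside the 5 mm clearance.
- **Touching:** nothing touched the jar during the push as far as the pictures show, and the gripper was clear with no force on it at hand-in.
- **Other things:** the bottles and instruments look unmoved in the final pictures. I did not check the tube rack and gauze box separately at the end.

**Failed or disagreed**
- The top camera could not see the plate at the end because the arm hid it, so the tray depth rests on the scene camera and the stop force.
- The two cameras disagreed by up to about 4 mm on the jar, peg and plate positions. For the fit over the peg I compared jar and peg in the scene camera alone.
- The arm was still settling very slightly (under 2°/s) at hand-in.

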